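# Ease the wedge out from under the propped bin shutter

### The job

The heavy mustard shutter of the fittings bin is propped up on a wooden wedge. First lay the brass pipe union that lies behind the wedge in the blue tray, then work the wedge back out in short tugs of 2 to 3 cm, letting the shutter come to rest for about a second after each so that it sinks gently and never drops, until it is shut. Lay the wedge flat on its base in the red tray, do not press on the shutter, and leave the jar, steel pipe, coupling and green pot where they stand.

Things in the scene. Friction and masses are not known exactly. Their poses are not given: they have to be found in the camera images.
- wedge_mid (a point): The wooden wedge, 180 mm long, 40 mm wide, standing on its flat base on the bench. Thickness falls evenly from 40 mm at the thick end (local -x) to 4 mm at the tip (local +x); the top slopes 1 in 5. This point is its centre, 11 mm above the base and 90 mm from each end. Local x runs along its length to the tip, z up. The tip half, about 80 to 90 mm, is under the shutter and the thick half sticks out in front of it; mass about 0.1 kg. Pulling it out takes up to about 20 N.
- union_mid (a point): Brass pipe union lying on the bench a few centimetres behind the thick end of the wedge, across its way out: 110 mm long, its axis is local x. The middle 50 mm is an eight-sided body 46 mm across its flats, lying on one flat so that two flats are upright; the ends are round, 38 mm diameter. This point is its centre, 23 mm above what it lies on. About 0.32 kg.
- shutter (a joint): Height in metres of the mustard shutter above its shut position: 0 is shut (lower edge on the bench), about 0.02 at the start where it rests on the wedge. The shutter is an upright panel of about 1.1 kg, 336 mm wide, 90 mm high and 20 mm thick that slides freely up and down between two steel posts and sinks by its own weight as the wedge is drawn out (1 mm for every 5 mm of wedge); its whole lower edge is free.
- shutter_foot (a point): Foot of the shutter's front face, at bench height, middle of its width. Local x points into the bin (away from the robot side), y along the shutter, z up. The two steel posts, 115 mm high and 35 mm wide, stand with their centres 187 mm either side along y and project 9 mm in front of this face; behind is an open-topped bin, walls 60 mm high, reaching 200 mm back. Fixed.
- shim_tray: Red open tray, 250 mm (local x) by 150 mm (local y), 30 mm high, walls and floor 6 mm thick; origin under the centre, at bench height. Fixed. The wedge goes in it, along its length. It may be left or right of the work.
- fitting_tray: Blue open tray, same size and shape as the red one, origin under the centre at bench height. Fixed, on the other side of the work. The union goes in it.
- jar: White plastic jar with steel lid, standing, 58 mm diameter, 90 mm high, near the shutter beside the wedge; origin at the centre of its underside. Leave alone.
- nipple: Plain steel pipe standing upright, 48 mm diameter, 110 mm high, near the shutter on the other side of the wedge; origin at the centre of its underside. Leave alone.
- coupling: White plastic pipe coupling (a short tube) standing upright, 60 mm diameter, 65 mm high, beside the union; origin at the centre of its underside. Leave alone.
- pail: small green open pot, 62 mm diameter at the rim, 70 mm high, beside the union on the other side; origin at the centre of its underside. Leave alone.
Not all that is in view belongs to the job. Of the things like the part that bears wedge_mid, leave any that is pink; of the rest the smaller one is meant.

How it is judged:
On the way, in this order (a step that is already met when the one before it is completed fails the run):
1. the brass union lies in the blue tray, let go (x of union_mid in the frame of fitting_tray between -0.105 and 0.105 m and y of union_mid in the frame of fitting_tray between -0.06 and 0.06 m and z of union_mid in the frame of fitting_tray between 0.024 and 0.034 m and contact force between the fingers and union below 0.1 N and linear speed of union below 0.02 m/s), for 0.2 s.
2. the wedge is drawn part of the way and the shutter rests 10.5 to 17.5 mm above shut (value of joint shutter between 0.0105 and 0.0175 m and velocity of joint shutter between -0.003 and 0.003 m/s), for 0.3 s.
3. the wedge is drawn farther and the shutter rests 3.5 to 10.5 mm above shut (value of joint shutter between 0.0035 and 0.0105 m and velocity of joint shutter between -0.003 and 0.003 m/s), for 0.3 s.
4. the shutter is shut (value of joint shutter below 0.002 m), for 0.1 s.
At the end, for the whole second after the job is handed in: Shutter shut (within 2 mm); wedge flat on its base on the red tray's floor (centre within 50 mm along and 65 mm across of the tray's centre, tilt below 0.15 rad); union on the blue tray's floor (within 105 mm along, 60 mm across); both at rest (value of joint shutter below 0.002 m and x of wedge_mid in the frame of shim_tray between -0.05 and 0.05 m and y of wedge_mid in the frame of shim_tray between -0.065 and 0.065 m and z of wedge_mid in the frame of shim_tray between 0.008 and 0.026 m and angle between wedge_mid's own z axis and vertical below 0.15 rad and x of union_mid in the frame of fitting_tray between -0.105 and 0.105 m and y of union_mid in the frame of fitting_tray between -0.06 and 0.06 m and z of union_mid in the frame of fitting_tray between 0.024 and 0.034 m and linear speed of each of wedge, union below 0.02 m/s); the robot touches nothing.
It fails at once if the shutter drops (sinks faster than 0.3 m/s) (velocity of joint shutter below -0.3 m/s).
It fails at once if the robot presses on the shutter with more than 6 N (contact force between any of the arm, the fingers and shutter above 6 N).
It fails at once if the jar, steel pipe, coupling or green pot is moved more than 20 mm (distance of any of jar, nipple, coupling, pail from where it was at the start of the episode above 0.02 m).
It also fails if it takes over 67 s, if anything falls off the work surface, if the arm or the gripper's body presses on something with over 40 N, if the wrist force passes 120 N, or if a joint passes its speed limit or range.

### The arm

A 7-joint arm with a two-finger parallel gripper is mounted at the origin on the work surface. World frame = base frame: x ahead of the robot, y to its left, z up, the work surface at z = 0. Lengths are in m, angles in rad, forces in N, time in s.
With the tool pointing down it reaches from about 0.425 to 0.925 m from the base axis. Payload 6.8 kg.
Tool frame: the origin (TCP) lies at the very end of the fingers, on their centre line; the grasp point (between the pads) lies r.grip_depth behind it (r.grip_depth is the distance from the TCP to the grasp point, in m); z points along the fingers, x is the direction in which the jaws open and shut, and the axes are right-handed (so a half turn about z gives the same grasp; the last joint's range is limited). The gripper opens to 85 mm and grips with 20 to 120 N. Pads are 22 mm wide; open, the fingers measure 114 mm over their backs; the gripper's body (76 mm by 85 mm) begins 54 mm behind the grasp point. The pads swing forward as they close: fully open they stand 13 mm farther back than shut.
Start: joints at [1.082, 0.477, 0.022, 1.555, -0.011, 1.109, -0.083], TCP at [0.251, -0.627, 0.231] pointing down, gripper open.
Joint ranges: [-2.96, 2.96], [-0.34, 2.1], [-1.41, 1.46], [0.24, 2.44], [-1.37, 4.51], [0.17, 1.92], [-2.96, 2.96]. Speed limits (rad/s): [2.39, 2.39, 3.14, 3.14, 3.14, 3.14, 3.14].

### API

Orientations are given as a rotation vector (axis times angle).
In Python, from bench import readout, grab_frame, workorder, r gives the robot as it stands.
- The arm moves only by the shell command python3 -m handwheel 'ROWS' [FORCE]. ROWS is text: rows parted by semicolons, each of 7 numbers parted by spaces: the shift along the tool's x, y, z in mm, then the turn, a rotation vector about the tool's x, y, z in degrees, then the finger opening in mm, from 0 to 85.4. A call has 1 to 12 rows; each row is the pose to reach, as a shift and turn from the pose commanded when the call began, along the tool's axes at that moment; what a row does not reach only later rows make up. A row lasts 1/8 s, in which the tool goes at most 62.5 mm and 10.7 degrees, less where a joint would pass 70% of its speed; a pose out of reach is approached as far as the arm can. A call with a gripper value outside its range is refused whole. The fingers move at their own pace and stop on an object; FORCE is the grip in N (left out, the last holds). Time passes only in rows, so rows that repeat a pose let the fingers close. It gives the time, the measured TCP pose, the force and the opening at its end, in the units of the state.
- readout.get_obs(): the state, without advancing time (a new reading comes with each control period).
- grab_frame(name): name is "side" or "top" or "wrist"; returns a dict with "pixels" (400x640x3 uint8, red, green, blue), "fx", "fy", "cx", "cy" (pixels), "rvec" (rotation vector, rad) and "tvec" (3), from world to camera coordinates, as OpenCV has them. Camera axes: x right, y down, z forward; pixel columns grow to the right and rows downward; lengths in m; the calibration is good to about 2 mm. A picture is of the moment at which its call begins. There is no depth.
- workorder.hand_in(): hands the job in, once; it reports no verdict.
The state is a dict: "clock": time; "joints": joint angles; "qvel": joint speeds; "tau": joint torques, N m; "tcp_pos": TCP position; "orientation": TCP orientation; "contact_force": force on the tool from outside, world axes, zero at the start; "moment": the same for the moment, N m; "grip_width": finger opening in m.
Only numpy, scipy, OpenCV 4.12 (cv2) and the standard library are available. Lean on these libraries where they do the work, as an engineer would, in place of code of your own. Each camera call takes 0.05 s, during which the arm holds its last target.

## Working session

There is one attempt and no reset: what is moved stays moved. The work goes in short steps, Python scripts to look and compute and a shell command to move; the robot and the scene stay as the last step left them, time stands still between calls to the robot, and variables do not carry over. Pictures are saved under pics/ and viewed, and the job is handed in when it is done.

```bash
ls; mkdir -p pics
python3 - <<'E'
from bench import readout, grab_frame, r
import cv2
o=readout.get_obs()
print(o['clock'],o['tcp_pos'],o['orientation'],o['grip_width'],r.grip_depth)
for n in("side","top"):
    f=grab_frame(n); cv2.imwrite(f"pics/{n}0.png",f["pixels"][:,:,::-1]); print(n,f['fx'],f['cx'],f['cy'],f['rvec'],f['tvec'])
E
```

```text
pics
0.0 [ 0.25064123 -0.62608782  0.23031829] [-2.60094995e+00  1.76034872e+00  2.50213999e-03] 0.08540046112114723 0.0187
side 386.27343056905727 318.54068831516537 204.93171842584712 [ 0.15783123 -2.69637144  1.47631913] [0.463378   0.06208471 1.0825263 ]
top 426.58077483143734 309.0544791786711 195.97929478747417 [ 2.19071586 -2.19571695  0.07217221] [-0.00514573  0.44762678  1.0360047 ]
```

View pics/side0.png

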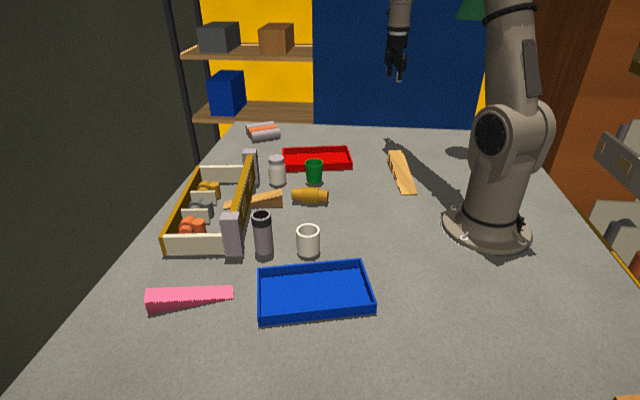

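View pics/top0.png

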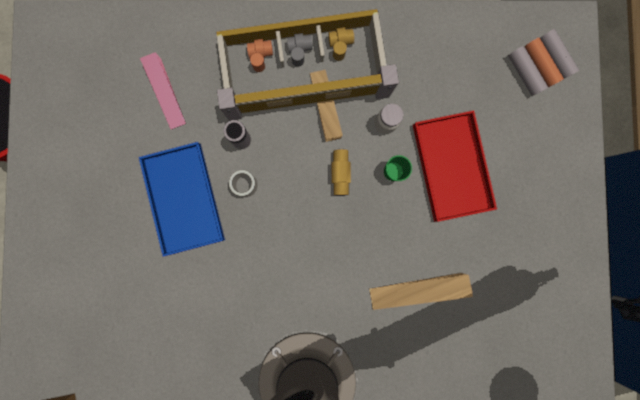

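The side view shows the union at about (310,197), the wedge under the shutter at (258,200), blue tray at (315,290) and red at (317,158). In the top view, the union is at (341,172), the wedge's thick end at (331,138), the jar at (391,117), the pot at (398,168), the steel pipe at (235,131) and the coupling at (242,184). A larger wooden wedge at (420,291) and a pink one at (163,91) are decoys. I'll measure next.

```bash
cat > h.py <<'E'
import numpy as np, cv2
from bench import readout, grab_frame, r
from scipy.spatial.transform import Rotation as R
def ray(f,u,v,z):
    Rm=cv2.Rodrigues(np.array(f['rvec'],float))[0]; t=np.array(f['tvec'],float)
    C=-Rm.T@t; d=Rm.T@np.array([(u-f['cx'])/f['fx'],(v-f['cy'])/f['fy'],1.])
    return C+d*(z-C[2])/d[2]
def proj(f,p):
    K=np.array([[f['fx'],0,f['cx']],[0,f['fy'],f['cy']],[0,0,1]])
    return cv2.projectPoints(np.array(p,float).reshape(-1,1,3),np.array(f['rvec'],float),np.array(f['tvec'],float),K,None)[0].reshape(-1,2)
def crop(f,x0,y0,w,h,s,name,pts=None):
    im=f['pixels'][:,:,::-1].copy()
    c=cv2.resize(im[y0:y0+h,x0:x0+w],None,fx=s,fy=s,interpolation=cv2.INTER_CUBIC)
    if pts is not None:
        for p in proj(f,pts): cv2.circle(c,tuple(int(round(q)) for q in ((p-[x0,y0]+.5)*s)),2,(255,0,255),-1)
    cv2.imwrite('pics/'+name,c)
def totool(dp):
    o=readout.get_obs(); return R.from_rotvec(o['orientation']).inv().apply(dp)*1000
E
python3 - <<'E'
from h import *
f=grab_frame('top'); import pickle; pickle.dump(f,open('top.pkl','wb'))
crop(f,210,60,220,150,3.6,'c1.png')
crop(f,130,130,110,135,4.4,'c2.png'); crop(f,400,95,110,135,4.4,'c3.png')
C=-cv2.Rodrigues(np.array(f['rvec']))[0].T@f['tvec']; print(C)
print(R.from_rotvec(readout.get_obs()['orientation']).as_matrix().round(3))
s=grab_frame('side');pickle.dump(s,open('side.pkl','wb'))
crop(s,200,130,160,120,5,'c4.png')
E
```

```text
[ 3.84129465e-01 -5.72063905e-04  1.06120035e+00]
[[ 0.372 -0.928 -0.001]
 [-0.928 -0.372  0.001]
 [-0.001  0.    -1.   ]]
```

View pics/c1.png

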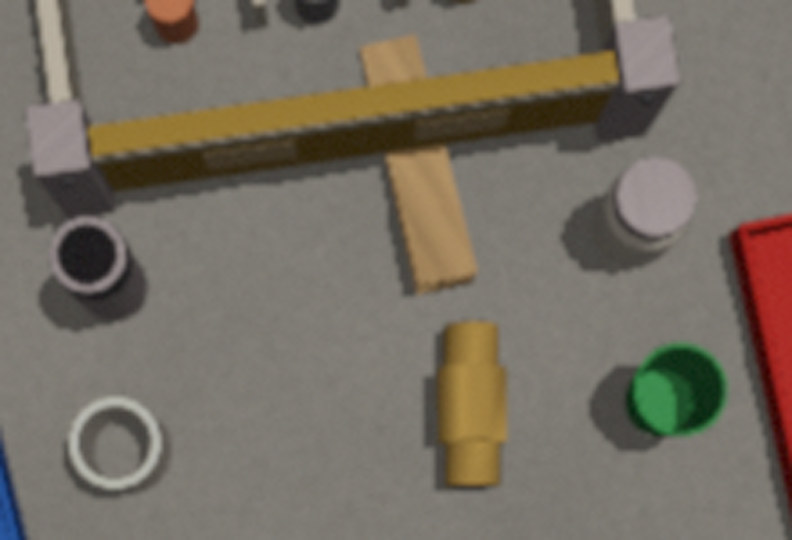

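View pics/c2.png

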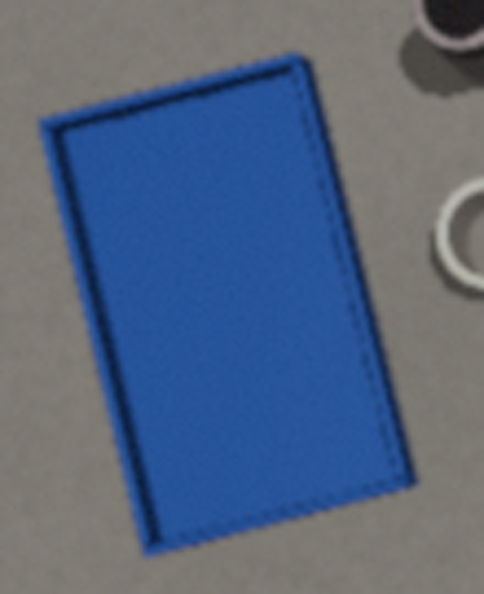

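View pics/c3.png

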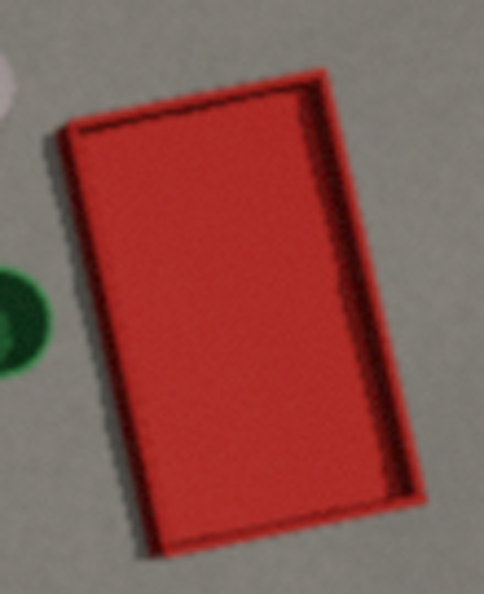

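View pics/c4.png

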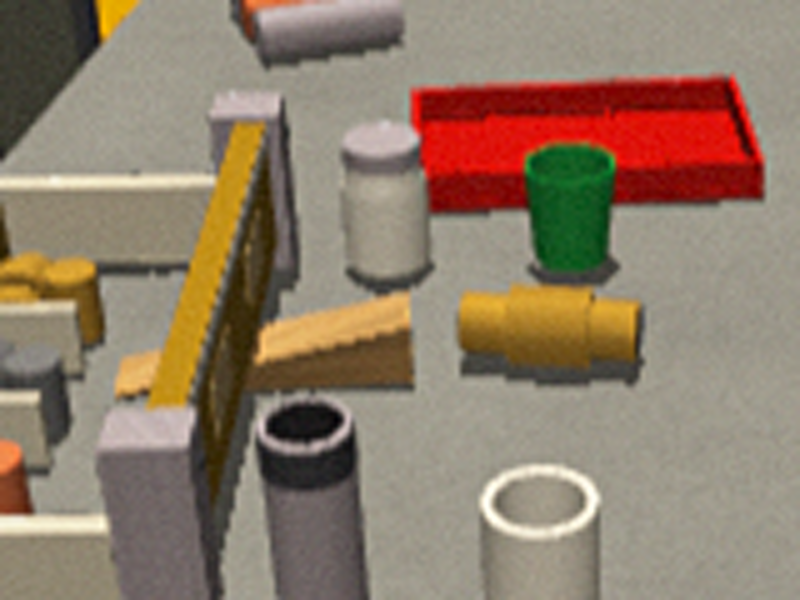

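```bash
cat > m.py <<'E'
from h import *
import pickle
f=pickle.load(open('top.pkl','rb'))
c1=lambda u,v:((u+.0)/3.6+210-.5+.5/3.6*0,(v)/3.6+60-.5)
def P(u,v,z): return ray(f,*c1(u,v),z)
a,b=P(472,322,.035),P(471,486,.035); print('union ends',a,b,np.linalg.norm(a-b),(a+b)/2, np.degrees(np.arctan2(*(a-b)[1::-1])))
# wedge: top edges
L=[P(388,160,.023),P(416,282,.04)];Rr=[P(447,150,.023),P(476,268,.04)]
for q in L+Rr: print('w',q.round(4))
L=[P(362,46,.006),P(418,38,.006)]; print('tip',L)
# shutter top front edge z=.09+.02: 
print('shut', P(92,152,.11),P(617,80,.11), 'foot', P(112,188,.02),P(605,121,.02))
for n,(u,v,z) in dict(jar=(654,200,.09),nip=(90,256,.11),coup=(115,443,.065),pail=(677,390,.07)).items(): print(n,P(u,v,z).round(4))
for n,x0,y0,pts in (('blue',130,130,[(42,120),(305,57),(413,483),(148,553)]),('red',400,95,[(68,125),(325,74),(424,500),(165,552)])):
    q=np.array([ray(f,u/4.4+x0-.5,v/4.4+y0-.5,.03) for u,v in pts]); print(n,q.mean(0).round(4),np.linalg.norm(np.diff(q,axis=0),axis=1),np.degrees(np.arctan2(*((q[0]+q[1]-q[2]-q[3])[1::-1]))))
E
python3 m.py
```

```text
union ends [ 0.56052663 -0.08292723  0.035     ] [ 0.44972879 -0.08149095  0.035     ] 0.11080714729320221 [ 0.50512771 -0.08220909  0.035     ] -0.7426885556260507
w [ 0.6748 -0.027   0.023 ]
w [ 0.5868 -0.0451  0.04  ]
w [ 0.6817 -0.0675  0.023 ]
w [ 0.5963 -0.0855  0.04  ]
tip [array([ 0.76068366, -0.00949412,  0.006     ]), array([ 0.76638009, -0.04877003,  0.006     ])]
shut [0.65574471 0.16123022 0.11      ] [ 0.70158684 -0.16955519  0.11      ] foot [0.65632068 0.1626117  0.02      ] [ 0.70282388 -0.17689349  0.02      ]
jar [ 0.6298 -0.1959  0.09  ]
nip [0.5897 0.1619 0.11  ]
coup [0.4763 0.1524 0.065 ]
pail [ 0.5097 -0.2131  0.07  ]
blue [0.4422 0.3034 0.03  ] [0.14876586 0.24315466 0.14870305] 14.785215342330865
red [ 0.5209 -0.3625  0.03  ] [0.14698186 0.24284277 0.14620382] 11.611940008198381
```

```bash
cat >> h.py <<'E'
def plan(p,yaw_axis):
    """p: TCP target, yaw_axis: desired tool y-line direction (deg, along the object's axis)"""
    o=readout.get_obs(); M=R.from_rotvec(o['orientation'])
    best=None
    for s in (-90,90):
        t=np.radians(yaw_axis+s); x=np.array([np.cos(t),np.sin(t),0]); z=np.array([0,0,-1.]); T=R.from_matrix(np.array([x,np.cross(z,x),z]).T)
        w=(M.inv()*T).as_rotvec(degrees=True)
        if best is None or np.linalg.norm(w)<np.linalg.norm(best): best=w
    print('t',round(o['clock'],2),'tcp',o['tcp_pos'].round(4),'F',o['contact_force'].round(1),'grip',round(o['grip_width'],4))
    print('shift',M.inv().apply(np.array(p)-o['tcp_pos']).round(4)*1000,'turn',best.round(1))
E
python3 - <<'E'
from h import *
plan([.505,-.082,.13],-.7)
E
```

```text
t 0.2 tcp [ 0.2508 -0.6263  0.2307] F [1.1 1.9 1. ] grip 0.0854
shift [-410.7 -438.4  101.1] turn [ 0.   0.1 22.5]
```

```bash
python3 -m handwheel '-41 -44 10 0 0 2.2 85; -82 -88 20 0 0 4.5 85; -123 -132 30 0 0 7 85; -164 -176 40 0 0 9 85; -205 -220 50 0 0 11 85; -246 -264 60 0 0 13.5 85; -287 -308 70 0 0 16 85; -328 -352 80 0 0 18 85; -369 -396 90 0 0 20 85; -411 -438 101 0 0 22.5 85; -411 -438 101 0 0 22.5 85; -411 -438 101 0 0 22.5 85' 40
python3 - <<'E'
from h import *
f=grab_frame('wrist'); cv2.imwrite('pics/w1.png',f['pixels'][:,:,::-1])
plan([.505,-.082,.004],-.7)
for n,p in dict(a=(.56,-.083,.04),b=(.45,-.0815,.04),c=(.505,-.059,.023),d=(.505,-.105,.023)).items(): print(n,proj(f,p))
E
```

```text
clock: 1.7
tcp_pos: [0.5045, -0.0827, 0.1302]
orientation: [2.208, -2.234, -0.0]
contact_force: [-0.1, -0.2, 0.8]
grip_width: 0.0849
t 1.75 tcp [ 0.5043 -0.0837  0.1303] F [-0.3 -0.8 -0.4] grip 0.0849
shift [ -1.8  -0.8 126.3] turn [ 0.  -0.  -0.1]
a [[320.04642465 138.95615109]]
b [[319.64938936 268.18259606]]
c [[293.17744151 202.28960565]]
d [[345.82308835 201.70386833]]
```

View pics/w1.png

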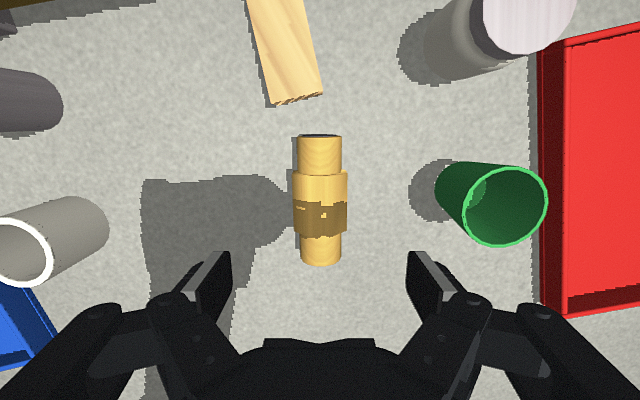

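The wrist picture has the union at (320,200), running from row 135 to 265. That matches the prediction, and the jaws straddle it, so I'm descending and gripping.

```bash
python3 -m handwheel '-1 -1 40 0 0 0 85; -1 -1 80 0 0 0 85; -1 -1 110 0 0 0 85; -1 -1 125 0 0 0 85; -1 -1 126 0 0 0 85; -1 -1 126 0 0 0 30; -1 -1 126 0 0 0 30; -1 -1 126 0 0 0 30; -1 -1 126 0 0 0 30; -1 -1 126 0 0 0 30' 60; python3 -m handwheel '0 0 -30 0 0 0 30; 0 0 -80 0 0 0 30; 0 0 -116 0 0 0 30; 0 0 -116 0 0 0 30' 60
python3 - <<'E'
from h import *
f=grab_frame('wrist'); cv2.imwrite('pics/w2.png',f['pixels'][:,:,::-1])
plan([.4422,.3034,.12],14.8)
E
```

```text
clock: 3.0
tcp_pos: [0.5067, -0.0818, 0.0056]
orientation: [-2.207, 2.234, -0.003]
contact_force: [-0.3, -1.3, 6.6]
grip_width: 0.0449
clock: 3.5
tcp_pos: [0.5078, -0.0815, 0.1233]
orientation: [-2.205, 2.232, -0.008]
contact_force: [-0.2, 0.3, -3.5]
grip_width: 0.0448
t 3.55 tcp [ 0.5063 -0.0814  0.1214] F [ 0.5  0.  -4.1] grip 0.0449
shift [-384.    68.7    1.1] turn [ -0.1  -0.  -15.5]
```

View pics/w2.png

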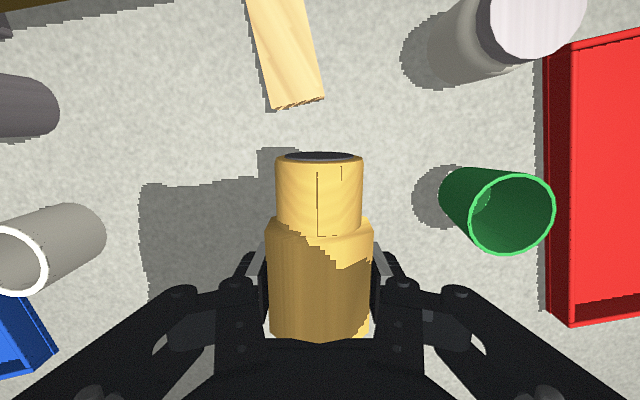

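The union is held level at (318,250) and weighs about right (4 N). I'm carrying it to the blue tray.

```bash
python3 -m handwheel '-48 9 0 0 0 -2 30; -96 17 0 0 0 -4 30; -144 26 0 0 0 -6 30; -192 34 0 0 0 -8 30; -240 43 0 0 0 -10 30; -288 52 0 0 0 -12 30; -336 60 0 0 0 -14 30; -384 69 0 0 0 -15.5 30; -384 69 0 0 0 -15.5 30; -384 69 0 0 0 -15.5 30'
python3 - <<'E'
from h import *
plan([.4422,.3034,.0125],14.8)
f=grab_frame('wrist'); cv2.imwrite('pics/w3.png',f['pixels'][:,:,::-1])
E
```

```text
clock: 4.8
tcp_pos: [0.4404, 0.3022, 0.1186]
orientation: [2.487, -1.914, -0.001]
contact_force: [-0.4, -1.0, -2.5]
grip_width: 0.0447
t 4.8 tcp [0.4404 0.3022 0.1186] F [-0.4 -1.  -2.5] grip 0.0447
shift [ -0.9  -2.4 106.1] turn [ 0.2 -0.1  0. ]
```

View pics/w3.png

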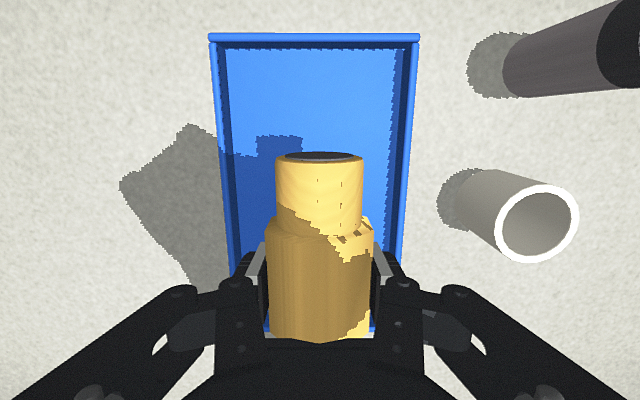

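```bash
python3 -m handwheel '-1 -1 40 0 0 0 30; -1 -1 75 0 0 0 30; -1 -1 95 0 0 0 30; -1 -1 102 0 0 0 30; -1 -1 105 0 0 0 30; -1 -1 106 0 0 0 30; -1 -1 106 0 0 0 30'
python3 - <<'E'
from h import *
plan([.4422,.3034,.0125],14.8)
E
```

```text
clock: 5.72
tcp_pos: [0.4425, 0.3049, 0.015]
orientation: [-2.488, 1.916, -0.001]
contact_force: [-0.2, 0.3, -2.7]
grip_width: 0.0449
t 5.72 tcp [0.4425 0.3049 0.015 ] F [-0.2  0.3 -2.7] grip 0.0449
shift [1.4 0.7 2.5] turn [-0.1  0.   0. ]
```

```bash
python3 -m handwheel '0 0 2 0 0 0 30; 0 0 3 0 0 0 30; 0 0 3 0 0 0 48; 0 0 3 0 0 0 66; 0 0 3 0 0 0 66; 0 0 3 0 0 0 66; 0 0 3 0 0 0 66;0 0 -40 0 0 0 66; 0 0 -100 0 0 0 66; 0 0 -135 0 0 0 66; 0 0 -135 0 0 0 66'
python3 - <<'E'
from h import *
f=grab_frame('top'); crop(f,130,130,110,135,4.4,'c5.png'); cv2.imwrite('pics/t2.png',f['pixels'][:,:,::-1])
d=np.array([.172,.0363,0]);d/=np.linalg.norm(d); print(np.degrees(np.arctan2(d[1],d[0])))
p=np.array([.5915,-.0653,0])+d*.022
plan([p[0],p[1],.14],11.8)
E
```

```text
clock: 7.1
tcp_pos: [0.4437, 0.306, 0.1524]
orientation: [-2.484, 1.913, -0.003]
contact_force: [-0.2, -0.1, -0.4]
grip_width: 0.0664
11.91719513593584
t 7.15 tcp [0.4427 0.305  0.1504] F [-0.3 -0.2 -1.1] grip 0.0659
shift [397.2 -71.2  10.3] turn [-0.1  0.   3. ]
```

View pics/c5.png

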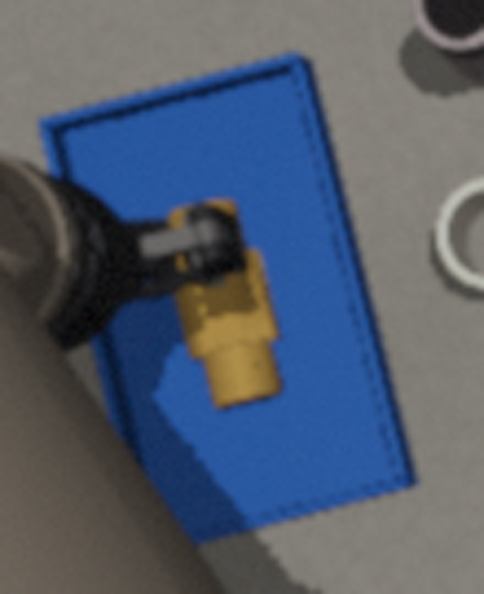

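The union lies near the middle of the blue tray, at about (225,300) in the crop. Next is the wedge.

```bash
python3 -m handwheel '50 -9 0 0 0 1 66; 100 -18 0 0 0 1 66; 150 -27 0 0 0 1 66; 200 -36 0 0 0 2 66; 250 -45 0 0 0 2 66; 300 -53 0 0 0 3 66; 350 -62 5 0 0 3 66; 397 -71 10 0 0 3 66; 397 -71 10 0 0 3 66; 397 -71 10 0 0 3 66'
python3 - <<'E'
from h import *
f=grab_frame('wrist'); cv2.imwrite('pics/w4.png',f['pixels'][:,:,::-1])
d=np.array([np.cos(np.radians(11.8)),np.sin(np.radians(11.8)),0]);n=np.array([-d[1],d[0],0]);T=np.array([.5915,-.0653,0])
p=T+d*.022
plan([p[0],p[1],.002],11.8)
for s in(1,-1): print(proj(f,[T+n*.02*s+[0,0,.04],T+n*.02*s,T+d*.08+n*.02*s+[0,0,.024]]).round(1).tolist())
E
```

```text
clock: 8.4
tcp_pos: [0.6111, -0.0602, 0.1377]
orientation: [2.438, -1.98, -0.004]
contact_force: [-0.4, 1.1, -0.1]
grip_width: 0.0663
t 8.45 tcp [ 0.6113 -0.0593  0.1382] F [-0.8  1.4  0.1] grip 0.0659
shift [  2.   -1.7 136.2] turn [0.1 0.1 0.1]
[[298.3, 228.3], [301.0, 213.9], [297.8, 132.1]]
[[344.6, 228.3], [341.3, 213.9], [345.4, 132.2]]
```

View pics/w4.png

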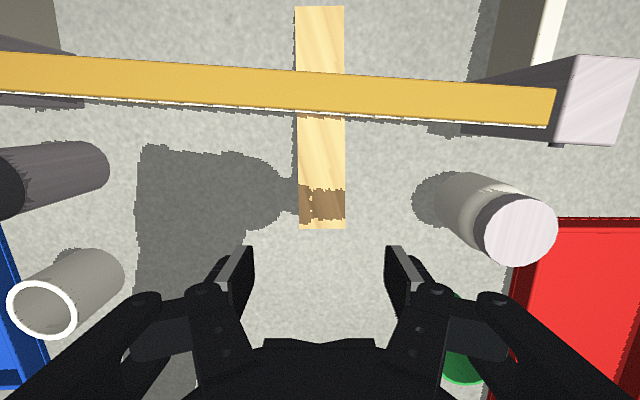

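The wedge's thick end lies at (321,228), exactly as predicted. I'm descending and gripping.

```bash
python3 -m handwheel '1.5 -1 45 0 0 0 66; 1.5 -1 90 0 0 0 66; 1.5 -1 120 0 0 0 66; 1.5 -1 132 0 0 0 66; 1.5 -1 134 0 0 0 66; 1.5 -1 134 0 0 0 66; 1.5 -1 134 0 0 0 30; 1.5 -1 134 0 0 0 30; 1.5 -1 134 0 0 0 30; 1.5 -1 134 0 0 0 30; 1.5 -1 134 0 0 0 30' 100
python3 - <<'E'
from h import *
plan([.6,-.06,.1],11.8)
f=grab_frame('wrist'); cv2.imwrite('pics/w5.png',f['pixels'][:,:,::-1])
f=grab_frame('side'); crop(f,200,130,160,120,5,'c6.png')
E
```

```text
clock: 9.82
tcp_pos: [0.6143, -0.0621, 0.0069]
orientation: [-2.438, 1.98, -0.002]
contact_force: [-1.6, -0.4, 6.0]
grip_width: 0.0385
t 9.82 tcp [ 0.6143 -0.0621  0.0069] F [-1.6 -0.4  6. ] grip 0.0385
shift [ -4.9  13.4 -93.2] turn [-0.1 -0.   0.1]
```

View pics/w5.png

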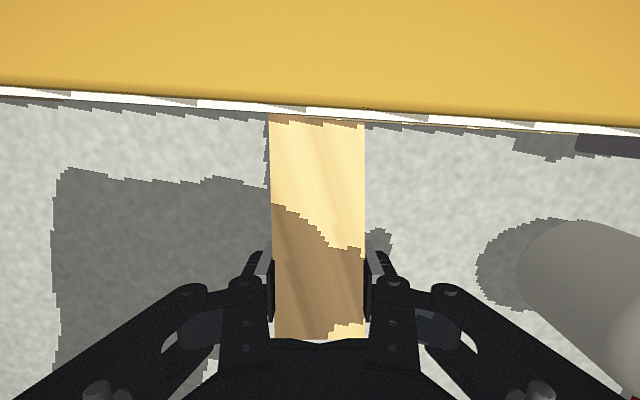

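View pics/c6.png

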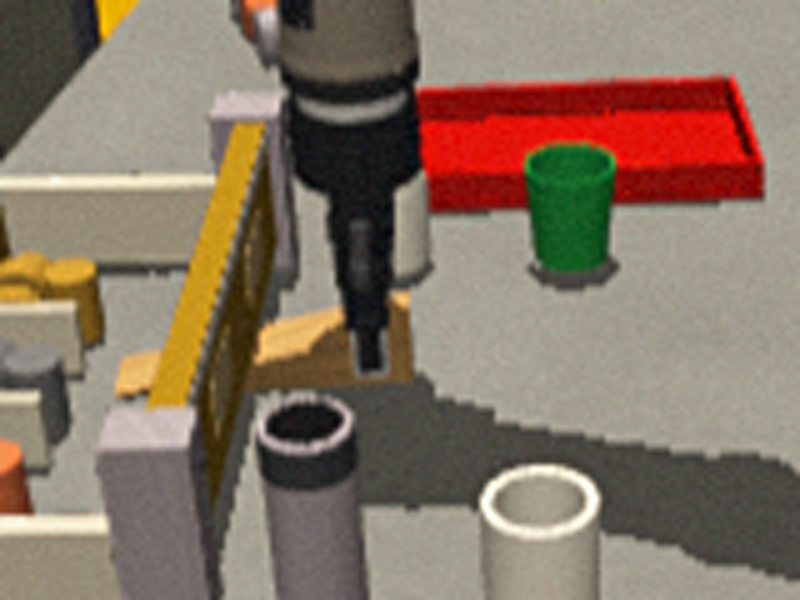

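Firm grip, with the thick end between the pads. First tug is 25 mm; +y of the tool points away from the shutter.

```bash
python3 -m handwheel '0 6 0 0 0 0 30; 0 12 0 0 0 0 30; 0 18 0 0 0 0 30; 0 25 0 0 0 0 30; 0 25 0 0 0 0 30; 0 25 0 0 0 0 30; 0 25 0 0 0 0 30; 0 25 0 0 0 0 30; 0 25 0 0 0 0 30; 0 25 0 0 0 0 30; 0 25 0 0 0 0 30; 0 25 0 0 0 0 30'
python3 - <<'E'
from h import *
plan([.6,-.06,.1],11.8)
f=grab_frame('wrist'); cv2.imwrite('pics/w6.png',f['pixels'][:,:,::-1])
f=grab_frame('side'); crop(f,200,130,160,120,5,'c7.png')
E
```

```text
clock: 11.42
tcp_pos: [0.5916, -0.0668, 0.0069]
orientation: [-2.436, 1.978, -0.005]
contact_force: [4.7, 1.3, 6.0]
grip_width: 0.0387
t 11.43 tcp [ 0.5916 -0.0668  0.0069] F [4.7 1.3 6. ] grip 0.0387
shift [ -4.9 -10.1 -93.1] turn [-0.3 -0.   0. ]
```

View pics/w6.png

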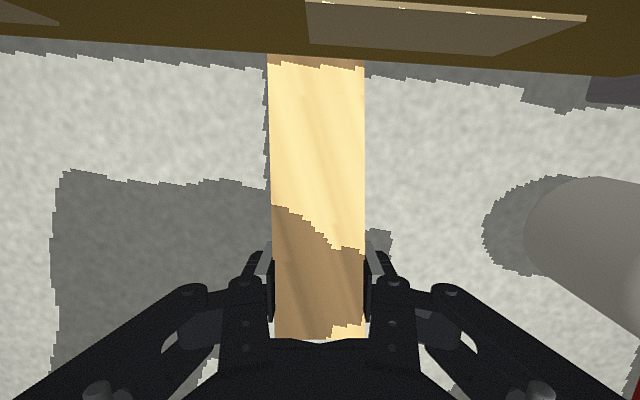

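View pics/c7.png

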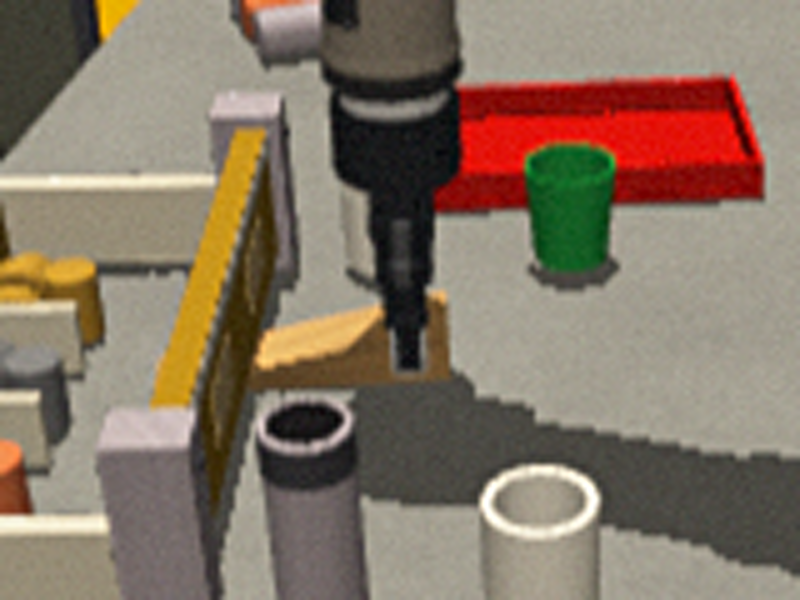

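The wedge moved 23 mm with no slip, and the shutter sank gently (its top edge dropped from crop row 125 to about 130). Second and third tugs next.

```bash
python3 -m handwheel '0 6 0 0 0 0 30; 0 13 0 0 0 0 30; 0 20 0 0 0 0 30; 0 27 0 0 0 0 30; 0 27 0 0 0 0 30; 0 27 0 0 0 0 30; 0 27 0 0 0 0 30; 0 27 0 0 0 0 30; 0 27 0 0 0 0 30; 0 27 0 0 0 0 30; 0 27 0 0 0 0 30; 0 27 0 0 0 0 30' ;  python3 -m handwheel '0 6 0 0 0 0 30; 0 12 0 0 0 0 30; 0 18 0 0 0 0 30; 0 23 0 0 0 0 30; 0 23 0 0 0 0 30; 0 23 0 0 0 0 30; 0 23 0 0 0 0 30; 0 23 0 0 0 0 30; 0 23 0 0 0 0 30; 0 23 0 0 0 0 30; 0 23 0 0 0 0 30; 0 23 0 0 0 0 30' ;python3 - <<'E'
from h import *
plan([.6,-.06,.1],11.8)
f=grab_frame('wrist'); cv2.imwrite('pics/w7.png',f['pixels'][:,:,::-1])
f=grab_frame('side'); crop(f,200,130,160,120,5,'c8.png')
E
```

```text
clock: 13.02
tcp_pos: [0.5655, -0.0724, 0.0069]
orientation: [-2.436, 1.978, -0.006]
contact_force: [6.4, 1.9, 6.7]
grip_width: 0.0388
clock: 14.52
tcp_pos: [0.5435, -0.077, 0.0068]
orientation: [-2.435, 1.978, -0.007]
contact_force: [7.2, 2.6, 5.3]
grip_width: 0.0387
t 14.53 tcp [ 0.5435 -0.077   0.0068] F [7.2 2.6 5.3] grip 0.0387
shift [ -5.  -59.4 -92.8] turn [-0.4 -0.   0. ]
```

View pics/w7.png

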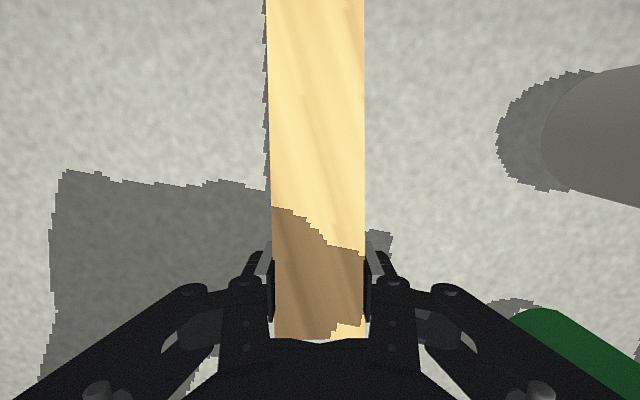

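View pics/c8.png

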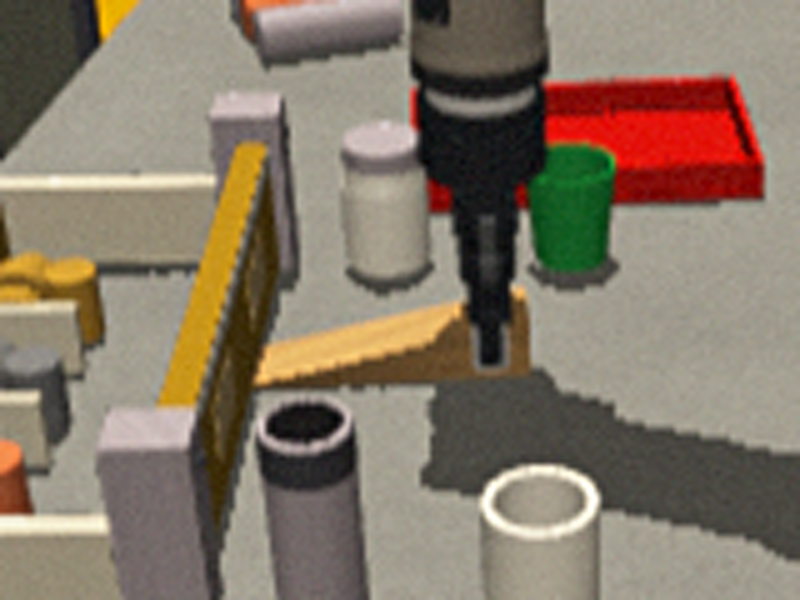

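Drawn 72 mm so far, and the shutter is resting on the tip part of the wedge, about 6 mm up. I'll make the last tug slowly so it settles off the 4 mm tip.

```bash
python3 -m handwheel '0 3 0 0 0 0 30; 0 5 0 0 0 0 30; 0 7 0 0 0 0 30; 0 9 0 0 0 0 30; 0 11 0 0 0 0 30; 0 13 0 0 0 0 30; 0 15 0 0 0 0 30; 0 17 0 0 0 0 30; 0 19 0 0 0 0 30; 0 21 0 0 0 0 30; 0 23 0 0 0 0 30; 0 25 0 0 0 0 30'; python3 -m handwheel '0 0 0 0 0 0 30; 0 0 0 0 0 0 30; 0 0 0 0 0 0 30; 0 0 0 0 0 0 30; 0 0 0 0 0 0 30; 0 0 0 0 0 0 30; 0 0 0 0 0 0 30; 0 0 0 0 0 0 30'
python3 - <<'E'
from h import *
plan([.6,-.06,.1],11.8)
f=grab_frame('top'); crop(f,210,20,220,150,3.6,'t8.png')
f=grab_frame('side'); crop(f,200,130,160,120,5,'c9.png')
E
```

```text
clock: 16.12
tcp_pos: [0.5187, -0.0827, 0.0069]
orientation: [-2.435, 1.979, -0.007]
contact_force: [4.9, 2.1, 7.9]
grip_width: 0.0387
clock: 17.12
tcp_pos: [0.5184, -0.0828, 0.0069]
orientation: [-2.436, 1.979, -0.007]
contact_force: [3.4, 1.5, 8.1]
grip_width: 0.0388
t 17.12 tcp [ 0.5184 -0.0828  0.0069] F [3.4 1.5 8.1] grip 0.0388
shift [ -5.5 -85.  -92.7] turn [-0.3 -0.1  0. ]
```

View pics/t8.png

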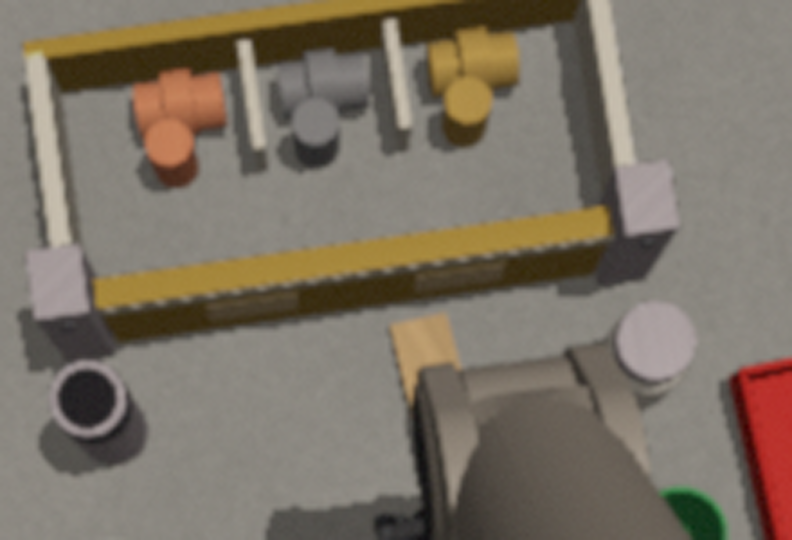

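View pics/c9.png

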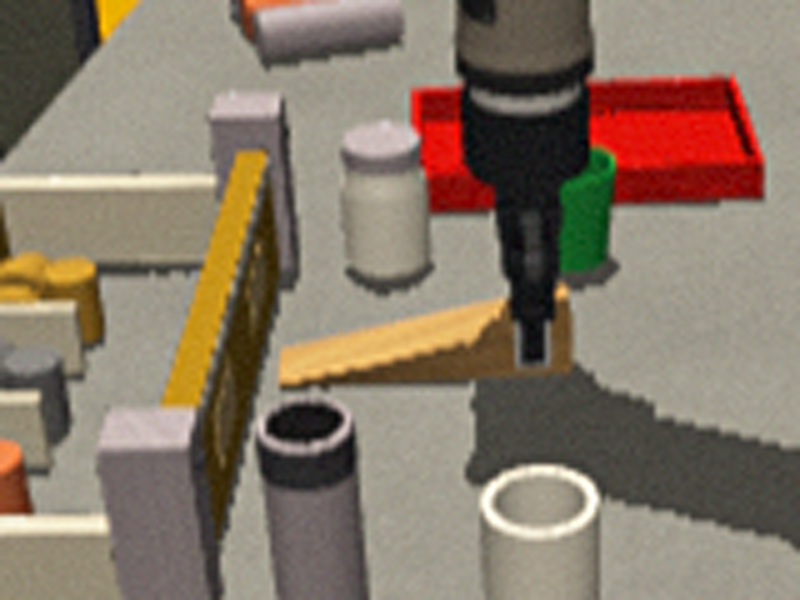

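Shutter shut: its top edge is now at crop row ~152, and the wedge tip is clear of it at (280,365). I'm lifting the wedge.

```bash
python3 -m handwheel '0 5 -20 0 0 0 30; 0 10 -60 0 0 0 30; 0 10 -100 0 0 0 30; 0 10 -130 0 0 0 30; 0 10 -130 0 0 0 30; 0 10 -130 0 0 0 30'
python3 - <<'E'
from h import *
plan([.4553,-.3762,.135],11.7)
f=grab_frame('wrist'); cv2.imwrite('pics/w10.png',f['pixels'][:,:,::-1])
f=grab_frame('side'); crop(f,200,100,160,120,5,'c10.png')
E
```

```text
clock: 17.98
tcp_pos: [0.5045, -0.085, 0.1343]
orientation: [2.437, -1.98, -0.003]
contact_force: [-0.3, -0.2, -0.7]
grip_width: 0.0389
t 17.98 tcp [ 0.5045 -0.085   0.1343] F [-0.3 -0.2 -0.7] grip 0.0389
shift [275.  107.6  -0.5] turn [0.1 0.  0.1]
```

View pics/w10.png

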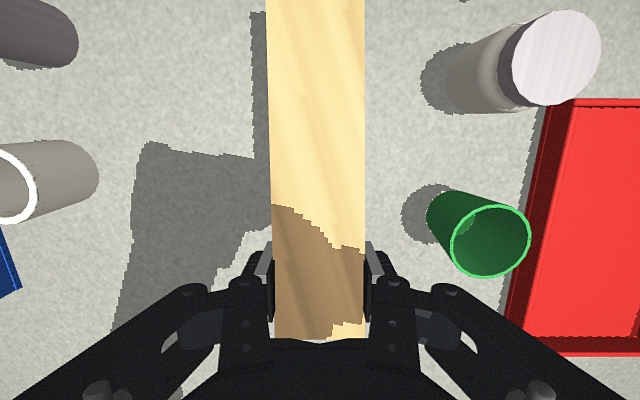

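View pics/c10.png

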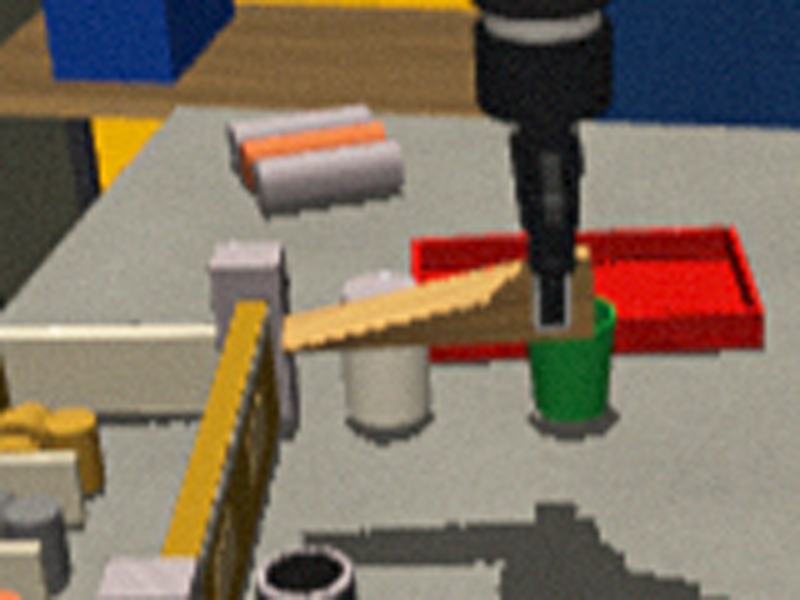

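The wedge is held rigidly and level, at columns 270–365 of the wrist view. I'm carrying it over to the red tray.

```bash
python3 -m handwheel '34 16 0 0 0 0 30; 69 32 0 0 0 0 30; 104 48 0 0 0 0 30; 138 64 0 0 0 0 30; 173 78 0 0 0 0 30; 208 90 0 0 0 0 30; 242 100 0 0 0 0 30; 275 107 0 0 0 0 30; 275 107 0 0 0 0 30; 275 107 0 0 0 0 30'
python3 - <<'E'
from h import *
plan([.4553,-.3762,.013],11.7)
f=grab_frame('wrist'); cv2.imwrite('pics/w11.png',f['pixels'][:,:,::-1])
f=grab_frame('top'); crop(f,400,95,110,135,4.4,'t11.png')
E
```

```text
clock: 19.32
tcp_pos: [0.457, -0.3746, 0.1341]
orientation: [-2.438, 1.98, 0.004]
contact_force: [-0.0, 0.3, -1.5]
grip_width: 0.0385
t 19.32 tcp [ 0.457  -0.3746  0.1341] F [-0.   0.3 -1.5] grip 0.0385
shift [  1.5   1.8 121.1] turn [0.1 0.1 0.1]
```

View pics/w11.png

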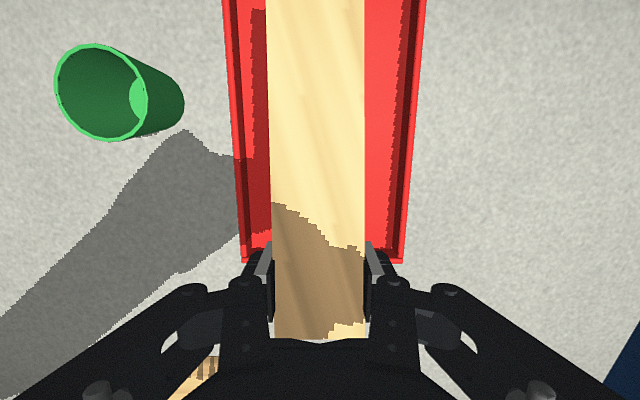

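View pics/t11.png

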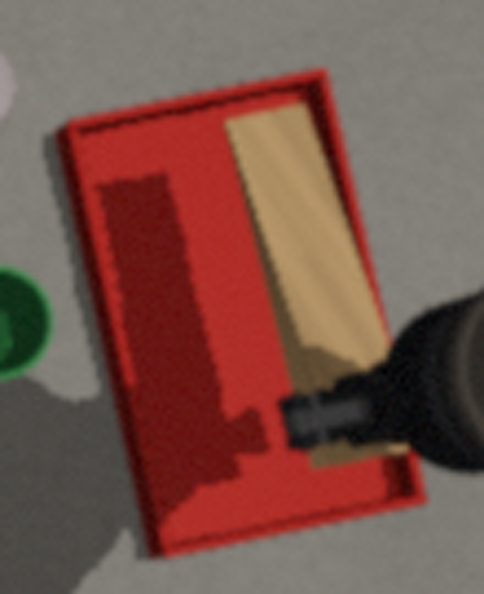

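Run:
```python
from h import *
f=grab_frame('wrist')
a=ray(f,242,262,.03);b=ray(f,402,262,.03);m=(a+b)/2;d=np.array([np.cos(np.radians(11.7)),np.sin(np.radians(11.7)),0])
print(a,b,np.linalg.norm(a-b),m+d*.125)
```

```text
[ 0.3881676  -0.31528679  0.03      ] [ 0.41866499 -0.45896184  0.03      ] 0.14687617960551924 [ 0.52581915 -0.3617759   0.03      ]
```

The wrist view puts the tray centre at (0.526, -0.362), which agrees with the top view within 5 mm. I'm lowering.

```bash
python3 -m handwheel '1 0 40 0 0 0 30; 1 0 80 0 0 0 30; 1 0 105 0 0 0 30; 1 0 114 0 0 0 30; 1 0 117 0 0 0 30; 1 0 118 0 0 0 30; 1 0 118 0 0 0 30'
python3 - <<'E'
from h import *
plan([.4553,-.3762,.013],11.7)
E
```

```text
clock: 20.35
tcp_pos: [0.4582, -0.3772, 0.0183]
orientation: [-2.438, 1.981, -0.003]
contact_force: [0.0, 0.2, -1.3]
grip_width: 0.0385
t 20.35 tcp [ 0.4582 -0.3772  0.0183] F [ 0.   0.2 -1.3] grip 0.0385
shift [-1.6  2.7  5.3] turn [-0.1 -0.1  0.1]
```

```bash
python3 -m handwheel '0 0 2 0 0 0 30; 0 0 3 0 0 0 30; 0 0 4 0 0 0 30; 0 0 5 0 0 0 30; 0 0 5 0 0 0 30; 0 0 5 0 0 0 30'; python3 -m handwheel '0 0 0 0 0 0 40; 0 0 0 0 0 0 50; 0 0 0 0 0 0 60;0 0 0 0 0 0 60; 0 0 0 0 0 0 60; 0 0 0 0 0 0 60; 0 0 -20 0 0 0 60; 0 0 -60 0 0 0 60; 0 0 -120 0 0 0 60; 0 0 -180 0 0 0 60; 0 0 -180 0 0 0 60'; python3 -m handwheel '0 55 0 0 0 0 60; 50 60 0 0 0 0 60; 100 60 0 0 0 0 60; 150 60 0 0 0 0 60; 200 60 0 0 0 0 60; 200 60 0 0 0 0 60; 200 60 0 0 0 0 60'
python3 - <<'E'
from h import *
f=grab_frame('top'); cv2.imwrite('pics/t12.png',f['pixels'][:,:,::-1])
crop(f,400,95,110,135,4.4,'t12c.png')
import pickle; pickle.dump(f,open('top2.pkl','wb'))
f=grab_frame('side'); crop(f,200,110,180,130,4.4,'c12.png')
E
```

```text
clock: 21.1
tcp_pos: [0.4576, -0.3768, 0.0129]
orientation: [2.438, -1.981, -0.0]
contact_force: [-1.9, 0.8, 5.2]
grip_width: 0.0387
clock: 22.48
tcp_pos: [0.4606, -0.3789, 0.1995]
orientation: [-2.437, 1.981, -0.019]
contact_force: [-0.3, -0.7, -0.4]
grip_width: 0.0602
clock: 23.35
tcp_pos: [0.4398, -0.5839, 0.1919]
orientation: [-2.438, 1.98, 0.002]
contact_force: [0.4, -1.0, -0.8]
grip_width: 0.0602
```

View pics/t12.png

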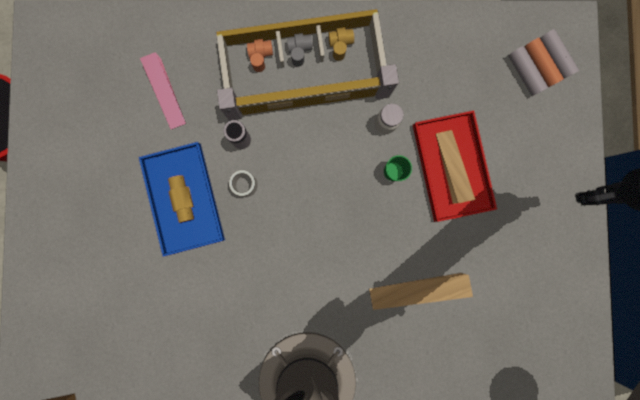

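View pics/t12c.png

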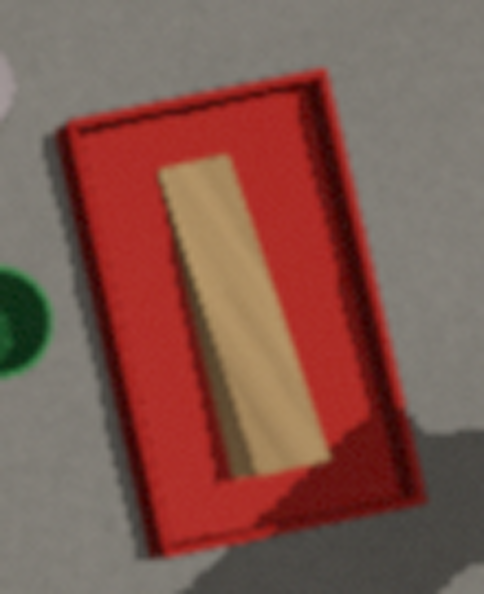

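View pics/c12.png

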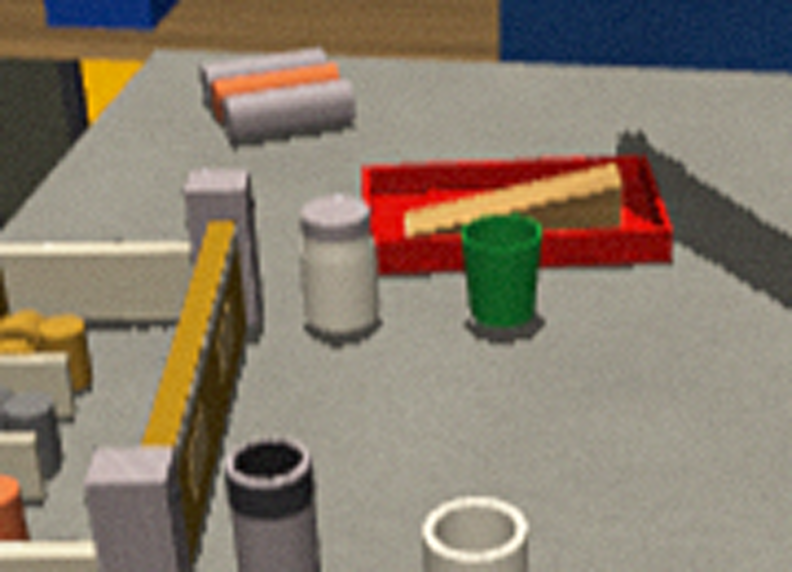

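The wedge lies flat near the middle of the red tray and the union is in the blue tray. The shutter is shut and the bystanders haven't visibly moved. I'll do one numeric check, then hand in.

Run:
```python
from h import *
import pickle
f=pickle.load(open('top2.pkl','rb')); P=lambda u,v,z,x0,y0,s: ray(f,u/s+x0-.5,v/s+y0-.5,z)
t=(P(159,170,.01,400,95,4.4)+P(232,155,.01,400,95,4.4))/2; k=(P(253,474,.046,400,95,4.4)+P(329,459,.046,400,95,4.4))/2
c=(t+k)/2; a=np.radians(11.6); e=c[:2]-[.523,-.3625]; print('wedge len',np.linalg.norm((t-k)[:2]),'in tray',e@[np.cos(a),np.sin(a)],e@[-np.sin(a),np.cos(a)])
u=ray(f,181,199,.05); a=np.radians(14.8); e=u[:2]-[.4422,.3034]; print('union',e@[np.cos(a),np.sin(a)],e@[-np.sin(a),np.cos(a)])
print(readout.get_obs()['clock'],np.abs(readout.get_obs()['qvel']).max())
from bench import workorder; print(workorder.hand_in())
```

```text
wedge len 0.17830876862148998 in tray -0.0015132303329258299 0.0013325562258946016
union -0.004704790234127552 -0.004801145084306094
23.45 0.004604014015537071
the job is handed in; nothing more can be done
None
```

The job is done and handed in at 23.5 s of the 67 s allowed. Handing in reports no verdict, so these are my own checks.

**What I did**
- I laid the brass union in the blue tray first.
- I drew the wedge out along its own axis in four tugs of about 23, 27, 22 and 25 mm, with about a second of rest after each. The last tug was slow because the shutter drops the final 4 mm when the tip comes clear.
- I laid the wedge on its base in the red tray and moved the arm clear of everything.

**Last checks**
- **Wedge:** within 2 mm of the red tray's centre. Its measured length was 178 mm against a true 180 mm, and it looks flat in both views.
- **Union:** within 5 mm of the blue tray's centre.
- **Shutter:** looks shut in both the side and top views.
- **Bystanders:** the jar, steel pipe, coupling and green pot look unmoved. I compared them by eye rather than measuring.

**Not confirmed**
- **Shutter height and sink speed:** I had no direct reading of either. I judged the height from the pictures and the wedge's travel. By calculation, the drop off the tip peaks at about 0.28 m/s, close to the 0.3 m/s limit.
- **Tray size:** both trays measured about 3 mm short across and 7 mm short along. The top and wrist views placed the red tray's centre about 5 mm apart. Both differences are well inside the tolerances.

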